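# Release a slide mailer from the labelling jig

## Task

Take the slide mailer out of the labelling jig: swing the jig's hinged clamp bar all the way back so that it stays open, slide the mailer flat towards the open front of the jig until it is clear of the guide rails, then lay it lengthways and flat in the shallow steel tray. Leave the clamp bar open.

Things in the scene. Friction and masses are not known exactly. Their poses are not given: they have to be found in the camera images.
- jig: Fixed aluminium base plate 118 x 64 x 10 mm; origin under its middle, x points to the hinge end, -x is the open front, z up. On it two dark rails (x -10..26, y +-17..21, top z 30.5; lips over the mailer's edges leave a 26 mm gap in y), a stop at x 26. Hinge pin along y at x 48, z 37.
- bar (a joint): Steel clamp bar's hinge, rad: 0 shut, 2.0 fully back. Tips up and back (to jig +x). 90 g: falls shut if let go below about 1.25, stays or falls open beyond. Lift it by the black upright tab: 10 (x) x 12 (y) mm, shut at jig x 8, y 0, z 40..72; pinch across y at z 62, turning freely in the grip, or hook it.
- mailer: The slide mailer held in the jig, a flat closed plastic case with a coloured lid, 30 (x) x 82 (y, long axis) x 15 (z) mm, 30 g; origin centre of its underside. In the jig it lies with its long axis along jig x, centre at jig x about -16, underside at z 10; the front 45 mm stand free of the rails to be gripped. A like one lying loose on the cabinet is not meant.
- tray: Fixed shallow open steel tray 60 (x) x 114 (y, long axis) mm, rim 6 mm high, floor 2 mm thick, walls 2 mm; origin under its middle. The mailer lies in it with its long axis along tray y, either way round.

How it is judged:
By the outcome, as a careful person would: the job done as asked, in the order asked, and still so for the second after the job is handed in, with the robot touching nothing.
It also fails if it takes over 48 s, if anything falls off the work surface, if the arm or the gripper's body presses on something with over 40 N, if the wrist force passes 120 N, or if a joint passes its speed limit or range.

## Robot

A 6-joint arm with a two-finger parallel gripper is mounted at the origin on a cart in front of the work surface, level with it; the furniture and walls round the work are solid. World frame = base frame: x ahead of the robot, y to its left, z up, the work surface at z = 0. Lengths are in m, angles in rad, forces in N, time in s.
With the tool pointing down it reaches from about 0.35 to 0.875 m from the base axis. Payload 4.2 kg.
Tool frame: the origin (TCP) lies midway between the tips of the shut fingers; the grasp point (between the pads) lies robot.hold_point_z behind it (robot.hold_point_z is the distance from the TCP to the grasp point, in m); z points along the fingers, x is the direction in which the jaws open and shut, and the axes are right-handed (so a half turn about z gives the same grasp; the last joint's range is limited). The gripper opens to 87 mm and grips with 3 to 60 N. Pads are 19 mm wide; open, the fingers measure 117 mm over their backs; the gripper's body (75 mm by 190 mm) begins 51 mm behind the grasp point.
Start: joints at [1.487, 0.385, 0.008, 0, -1.194, -0.259], TCP at [0.21, 0.589, 0.202] pointing down, gripper open.
Joint ranges: [-3.14, 3.14], [-1.21, 2.06], [-1.07, 1.41], [-3.16, 2.05], [-2.99, -0.16], [-3.1, 3.1]. Speed limits (rad/s): [2.79, 2.79, 3.14, 3.14, 3.14, 3.14].

## Interface

Orientations are given as a unit quaternion [w, x, y, z].
In Python, from bench import get_state, eyes, job, robot gives the robot as it stands.
- The arm moves only by the shell command python3 -m crank 'ROWS' [OPENING] [FORCE]. ROWS is JSON, a list of rows, each an object of numbers: "x", "y", "z": the shift along the tool's x, y, z in m; "rx", "ry", "rz": the turn, a rotation vector about the tool's x, y, z in rad. In form: [{"x": .., "y": .., "z": .., "rx": .., "ry": .., "rz": ..}, ...]. A call has 1 to 12 rows; each row shifts and turns the commanded pose from where the row before left it, along the tool's axes as they then stand; what a row does not reach is not made up. A row lasts 1/12 s, in which the tool goes at most 41.7 mm and 7.16 degrees, less where a joint would pass 70% of its speed; a pose out of reach is approached as far as the arm can. A call is refused whole if a number of a shift passes 0.0417 or a number of a turn 0.125, either way. A call with a gripper value outside its range is refused whole. OPENING is the opening, from 0 (shut) to 1 (fully open), set as the call begins (- or left out, the last holds). The fingers move at their own pace and stop on an object; FORCE is the grip in N (left out, the last holds). Time passes only in rows, so rows that do not move let the fingers close. It gives the time, the measured TCP pose, the force and the opening at its end, in the units of the state.
- get_state(): the state, without advancing time (a new reading comes with each control period).
- eyes.capture(name): name is "scene" or "top"; returns the picture (480x640x3 uint8, red, green, blue); there is no depth.
- eyes.camera_model(name): a dict with "fx", "fy", "cx", "cy" (pixels), "R" (3x3) and "t" (3): a world point X has camera coordinates R X + t. Camera axes: x right, y down, z forward; pixel columns grow to the right and rows downward; lengths in m; the calibration is good to about 2 mm. A picture is of the moment at which its call begins. camera_model takes no time and is no camera call.
- job.close_job(): hands the job in, once; it reports no verdict.
The state is a dict: "t": time; "joint_pos": joint angles; "joint_vel": joint speeds; "joint_torque": joint torques, N m; "ee_pos": TCP position; "tcp_rot": TCP orientation; "ft_force": force on the tool from outside, world axes, zero at the start; "moment": the same for the moment, N m; "opening": finger opening in m.
Only numpy, scipy, OpenCV 4.12 (cv2) and the standard library are available. Lean on these libraries where they do the work, as an engineer would, in place of code of your own. Each camera call takes 0.05 s, during which the arm holds its last target.

## Working session

There is one attempt and no reset: what is moved stays moved. The work goes in short steps, Python scripts to look and compute and a shell command to move; the robot and the scene stay as the last step left them, time stands still between calls to the robot, and variables do not carry over. Pictures are saved under pics/ and viewed, and the job is handed in when it is done.

```bash
ls; mkdir -p pics; python3 - <<'E'
from bench import get_state, eyes, job, robot
import cv2
print(get_state()); print(robot.hold_point_z)
for n in("scene","top"):
    im=eyes.capture(n); cv2.imwrite(f"pics/{n}0.png",im[:,:,::-1]); print(n,eyes.camera_model(n))
E
```

```text
pics
{'t': 0.0, 'joint_pos': array([ 1.48715487e+00,  3.84751101e-01,  7.80820271e-03, -9.64159013e-04,
       -1.19481083e+00, -2.58806128e-01]), 'joint_vel': array([-0.00143327,  0.00078332, -0.00012792, -0.00043541, -0.00194192,
        0.00016264]), 'joint_torque': array([ -1.08285751, -37.45684147,  17.85441577,   4.41936314,
         0.258875  ,   0.06280086]), 'ee_pos': array([0.20939632, 0.58840376, 0.20184022]), 'tcp_rot': array([-6.51111487e-04, -5.76139002e-01,  8.17351467e-01, -7.87382130e-05]), 'ft_force': array([-0.56863385, -0.14061636, -0.77084712]), 'moment': array([-0.00607691,  0.00748899, -0.03718744]), 'opening': 0.0871536890180401}
0.0187
scene {'fx': 582.9635544241376, 'fy': 582.9635544241376, 'cx': 312.80116787328745, 'cy': 232.7753079567162, 'R': array([[-0.68161174, -0.73161475,  0.0120535 ],
       [-0.3931035 ,  0.35224321, -0.84934938],
       [ 0.61715077, -0.58366478, -0.52769343]]), 't': array([0.06800272, 0.33464961, 0.43231229])}
top {'fx': 603.5201584726432, 'fy': 603.5201584726432, 'cx': 321.3180361101096, 'cy': 237.57505465124913, 'R': array([[-0.02535274, -0.9990515 , -0.03540262],
       [-0.99780014,  0.02745919, -0.06033958],
       [ 0.06125448,  0.03379497, -0.99754989]]), 't': array([-0.28312841,  0.42958522,  0.8899054 ])}
```

View pics/scene0.png

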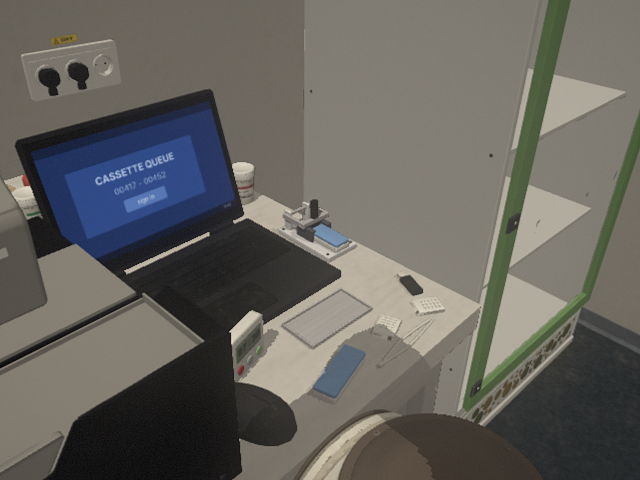

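View pics/top0.png

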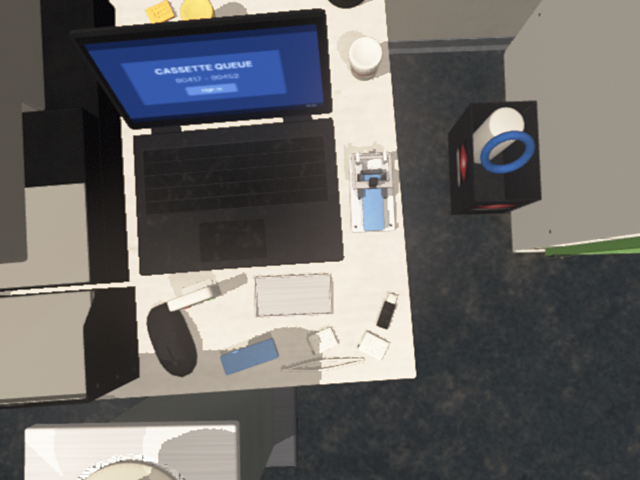

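The scene picture shows the jig with a blue mailer at about (325,235), the tray at (327,318) and the loose mailer at (340,372). In the top picture they are at (373,190), (293,294) and (249,355). I'll zoom in next.

```bash
cat > h.py <<'E'
import numpy as np, cv2
from bench import get_state, eyes, job, robot
def ray(n,u,v,z):
    c=eyes.camera_model(n);R=np.array(c['R']);t=np.array(c['t'])
    d=R.T@np.array([(u-c['cx'])/c['fx'],(v-c['cy'])/c['fy'],1]);o=-R.T@t
    return o+d*(z-o[2])/d[2]
def proj(n,X):
    c=eyes.camera_model(n);p=np.array(c['R'])@np.array(X)+np.array(c['t'])
    return np.array([c['fx']*p[0]/p[2]+c['cx'],c['fy']*p[1]/p[2]+c['cy']])
def crop(src,out,x0,y0,x1,y1,s):
    im=cv2.imread(src)[y0:y1,x0:x1]
    cv2.imwrite(out,cv2.resize(im,None,fx=s,fy=s,interpolation=cv2.INTER_CUBIC))
E
python3 - <<'E'
from h import *
crop('pics/top0.png','pics/t0c.png',335,140,415,240,6)
crop('pics/scene0.png','pics/s0c.png',265,180,365,270,7)
crop('pics/top0.png','pics/t0d.png',210,260,410,380,4)
E
```

```text
(no output)
```

View pics/t0c.png

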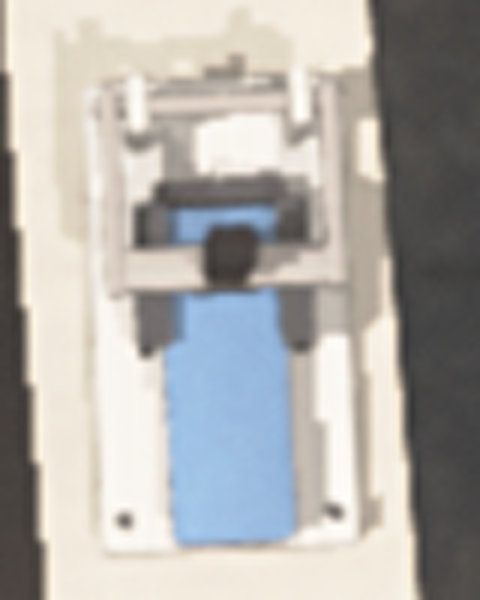

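View pics/s0c.png

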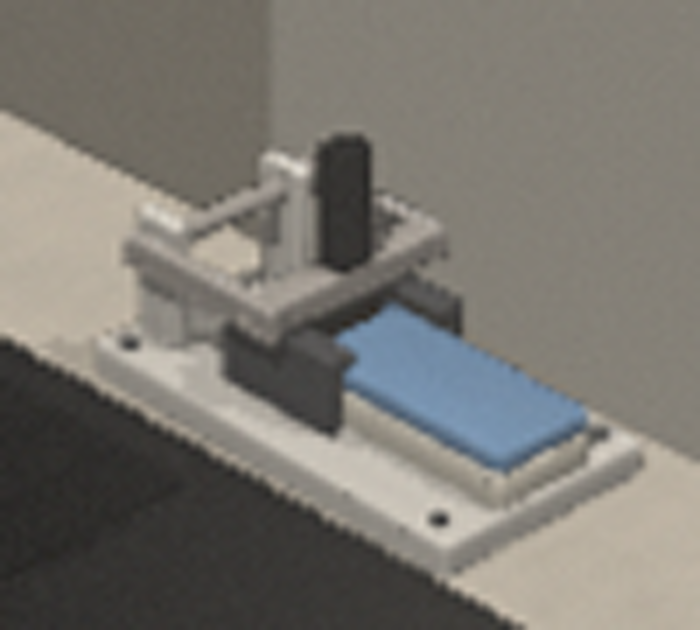

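View pics/t0d.png

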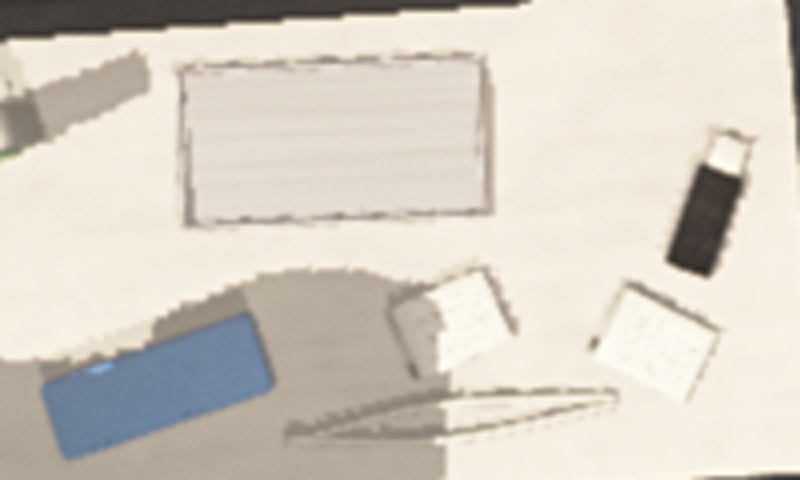

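```bash
python3 - <<'E'
from h import *
np.set_printoptions(precision=4,suppress=True)
T=lambda x,y,z:ray('top',335+(x+.5)/6-.5,140+(y+.5)/6-.5,z)
D=lambda x,y,z:ray('top',210+(x+.5)/4-.5,260+(y+.5)/4-.5,z)
S=lambda x,y,z:ray('scene',265+(x+.5)/7-.5,180+(y+.5)/7-.5,z)
print('base FL,FR,RL',T(103,550,.01),T(358,543,.01),T(95,88,.01))
print('scene FL FR RL',S(447,548,.01),S(642,447,.01),S(96,343,.01))
print('mailer F L,R',T(176,545,.025),T(297,540,.025), 'scene',S(502,468,.025),S(586,411,.025))
print('holes',T(125,520,.01),T(335,511,.01),S(439,519,.01),S(597,433,.01))
print('tab top',T(232,243,.072),'scene',S(343,143,.072), 'tab bottom scene',S(343,263,.040))
for p in((183,66),(486,54),(491,213),(188,225)):print('tray',D(*p,.006))
m=cv2.imread('pics/top0.png')
E
```

```text
base FL,FR,RL [ 0.43   -0.3398  0.01  ] [ 0.43   -0.4026  0.01  ] [ 0.5453 -0.3411  0.01  ]
scene FL FR RL [ 0.4287 -0.3389  0.01  ] [ 0.4282 -0.4001  0.01  ] [ 0.5452 -0.3371  0.01  ]
mailer F L,R [ 0.4296 -0.3573  0.025 ] [ 0.43   -0.3866  0.025 ] scene [ 0.4273 -0.3537  0.025 ] [ 0.4313 -0.3841  0.025 ]
holes [ 0.4373 -0.3455  0.01  ] [ 0.438  -0.3972  0.01  ] [ 0.438  -0.3455  0.01  ] [ 0.4391 -0.3967  0.01  ]
tab top [ 0.4958 -0.3705  0.072 ] scene [ 0.4957 -0.3694  0.072 ] tab bottom scene [ 0.4965 -0.3706  0.04  ]
tray [ 0.3672 -0.1945  0.006 ]
tray [ 0.3688 -0.3075  0.006 ]
tray [ 0.3101 -0.3078  0.006 ]
tray [ 0.3083 -0.1953  0.006 ]
```

```bash
cat >> h.py <<'E'
def tri(us,vs,ut,vt):
    A=[];b=[]
    P=[]
    for n,u,v in(('scene',us,vs),('top',ut,vt)):
        c=eyes.camera_model(n);K=np.array([[c['fx'],0,c['cx']],[0,c['fy'],c['cy']],[0,0,1]])
        P.append(K@np.c_[c['R'],c['t']])
    X=cv2.triangulatePoints(P[0],P[1],np.array([[us],[vs]],float),np.array([[ut],[vt]],float))[:,0]
    X=X[:3]/X[3]; return X, proj('scene',X)-[us,vs], proj('top',X)-[ut,vt]
E
python3 - <<'E'
from h import *
np.set_printoptions(precision=3,suppress=True)
print('screen TR',tri(212,91,325,10)); print('screen BR',tri(239,222,331,118)); print('TL',tri(20,143,73,32))
print('cup',tri(243,165,367,45))
print('box corner',tri(135,292,128,287)); print('box2',tri(204,340,134,288))
for n in('scene','top'):
  c=eyes.camera_model(n);print(n,-np.array(c['R']).T@np.array(c['t']))
E
```

```text
screen TR (array([ 0.675, -0.313,  0.215]), array([-0.859, -0.19 ]), array([0.876, 0.671]))
screen BR (array([ 0.606, -0.309,  0.006]), array([3.456, 0.519]), array([-2.792, -2.36 ]))
TL (array([ 0.661, -0.014,  0.216]), array([-0.493, -0.198]), array([0.466, 0.246]))
cup (array([ 0.687, -0.371,  0.065]), array([-2.246, -0.408]), array([2.044, 1.724]))
box corner (array([ 0.371, -0.029,  0.133]), array([22.542,  3.933]), array([-14.628,  -9.881]))
box2 (array([ 0.346, -0.048,  0.081]), array([-13.133,  -2.876]), array([7.401, 6.393]))
scene [-0.089  0.184  0.512]
top [ 0.367 -0.325  0.904]
```

```bash
python3 - <<'E'
from h import *
np.set_printoptions(precision=3,suppress=True)
print(tri(38,233,25,262),tri(8,183,25,183),tri(134,293,87,184))
print(tri(134,293,87,287),tri(204,342,87,296))
E
```

```text
(array([0.397, 0.05 , 0.226]), array([14.772,  4.477]), array([-10.179,  -5.725])) (array([0.485, 0.042, 0.24 ]), array([12.889,  4.497]), array([-10.221,  -5.266])) (array([ 0.474, -0.011,  0.104]), array([-33.055, -11.894]), array([21.021, 16.685]))
(array([ 0.36 , -0.002,  0.156]), array([2.183, 0.525]), array([-1.341, -0.961])) (array([ 0.324, -0.014,  0.122]), array([-34.627,  -9.645]), array([18.102, 16.746]))
```

```bash
python3 -m crank '[{"z":-0.04},{"z":-0.04},{"z":-0.04},{"z":-0.04,"rz":-0.114},{"z":-0.03,"rz":-0.114},{"rz":-0.114},{}]' 0.45 20
```

```text
schema error: expected keys x, y, z, rx, ry, rz
```

```bash
python3 -m crank '[{"x":0,"y":0,"z":-0.04,"rx":0,"ry":0,"rz":0},{"x":0,"y":0,"z":-0.04,"rx":0,"ry":0,"rz":0},{"x":0,"y":0,"z":-0.04,"rx":0,"ry":0,"rz":0},{"x":0,"y":0,"z":-0.04,"rx":0,"ry":0,"rz":-0.114},{"x":0,"y":0,"z":-0.03,"rx":0,"ry":0,"rz":-0.114},{"x":0,"y":0,"z":0,"rx":0,"ry":0,"rz":-0.114},{"x":0,"y":0,"z":0,"rx":0,"ry":0,"rz":0}]' 0.45 20
```

```text
t: 0.68
ee_pos: [0.2101, 0.5891, 0.3937]
tcp_rot: [-0.001, 0.707, -0.707, -0.001]
ft_force: [2.2, 0.3, -3.1]
opening: 0.0485
```

```bash
python3 -m crank '[{"x":0.035,"y":-0.02,"z":0,"rx":0,"ry":0,"rz":0},{"x":0.035,"y":-0.02,"z":0,"rx":0,"ry":0,"rz":0},{"x":0.035,"y":-0.02,"z":0,"rx":0,"ry":0,"rz":0},{"x":0.035,"y":-0.02,"z":0,"rx":0,"ry":0,"rz":0},{"x":0.035,"y":-0.02,"z":0,"rx":0,"ry":0,"rz":0},{"x":0.035,"y":-0.02,"z":0,"rx":0,"ry":0,"rz":0},{"x":0.035,"y":-0.02,"z":0,"rx":0,"ry":0,"rz":0},{"x":0.035,"y":-0.02,"z":0,"rx":0,"ry":0,"rz":0},{"x":0.035,"y":-0.02,"z":0,"rx":0,"ry":0,"rz":0},{"x":0.035,"y":-0.02,"z":0,"rx":0,"ry":0,"rz":0},{"x":0.035,"y":-0.02,"z":0,"rx":0,"ry":0,"rz":0},{"x":0.035,"y":-0.02,"z":0,"rx":0,"ry":0,"rz":0}]'
```

```text
t: 1.68
ee_pos: [0.4495, 0.1662, 0.3901]
tcp_rot: [-0.002, -0.706, 0.708, 0.0]
ft_force: [1.7, 0.6, -2.9]
opening: 0.0392
```

```bash
python3 -m crank '[{"x":0.035,"y":0,"z":0,"rx":0,"ry":0,"rz":0},{"x":0.035,"y":0,"z":0,"rx":0,"ry":0,"rz":0},{"x":0.035,"y":0,"z":0,"rx":0,"ry":0,"rz":0},{"x":0.035,"y":0,"z":0,"rx":0,"ry":0,"rz":0},{"x":0.035,"y":0,"z":0,"rx":0,"ry":0,"rz":0},{"x":0.035,"y":0,"z":0,"rx":0,"ry":0,"rz":0},{"x":0.035,"y":0,"z":0,"rx":0,"ry":0,"rz":0},{"x":0.035,"y":0,"z":0,"rx":0,"ry":0,"rz":0},{"x":0.035,"y":0,"z":0,"rx":0,"ry":0,"rz":0},{"x":0.035,"y":0,"z":0,"rx":0,"ry":0,"rz":0},{"x":0.035,"y":0,"z":0,"rx":0,"ry":0,"rz":0},{"x":0.035,"y":0,"z":0,"rx":0,"ry":0,"rz":0}]'
```

```text
t: 2.68
ee_pos: [0.4483, -0.2531, 0.3899]
tcp_rot: [-0.001, -0.706, 0.709, 0.002]
ft_force: [2.3, 0.9, -2.7]
opening: 0.0394
```

```bash
python3 -m crank '[{"x":0.029,"y":-0.012,"z":0.03,"rx":0,"ry":0,"rz":0},{"x":0.029,"y":-0.012,"z":0.03,"rx":0,"ry":0,"rz":0},{"x":0.029,"y":-0.012,"z":0.03,"rx":0,"ry":0,"rz":0},{"x":0.029,"y":-0.012,"z":0.03,"rx":0,"ry":0,"rz":0},{"x":0,"y":0,"z":0.04,"rx":0,"ry":0,"rz":0},{"x":0,"y":0,"z":0.04,"rx":0,"ry":0,"rz":0},{"x":0,"y":0,"z":0.04,"rx":0,"ry":0,"rz":0},{"x":0,"y":0,"z":0,"rx":0,"ry":0,"rz":0},{"x":0,"y":0,"z":0,"rx":0,"ry":0,"rz":0}]'
python3 - <<'E'
from h import *
print(get_state()['ee_pos'],get_state()['ft_force'])
for n in('scene','top'): cv2.imwrite(f'pics/{n}1.png',eyes.capture(n)[:,:,::-1])
a=cv2.imread('pics/scene1.png')[100:280,210:420];b=cv2.imread('pics/top1.png')[60:240,270:480]
cv2.imwrite('pics/c1.png',cv2.resize(np.hstack([a,b]),(798,342)))
E
```

```text
t: 3.43
ee_pos: [0.4932, -0.3623, 0.1537]
tcp_rot: [-0.002, -0.706, 0.708, 0.004]
ft_force: [2.8, 0.2, -1.2]
opening: 0.0392
[ 0.49316207 -0.36231402  0.15366282] [ 2.81836768  0.20174757 -1.1950368 ]
```

View pics/c1.png

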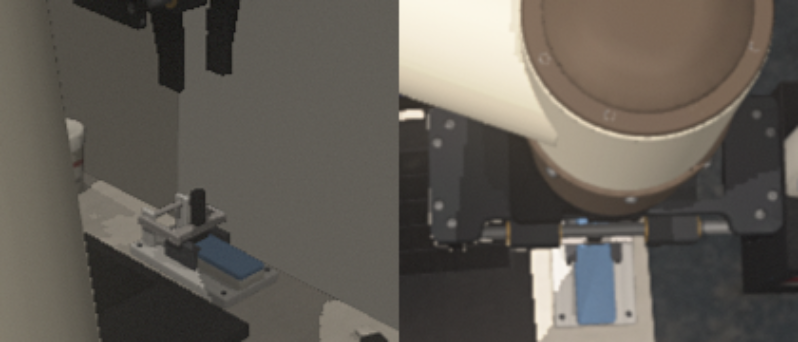

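```bash
python3 -m crank '[{"x":0.008,"y":-0.003,"z":0.02,"rx":0,"ry":0,"rz":0},{"x":0,"y":0,"z":0.03,"rx":0,"ry":0,"rz":0},{"x":0,"y":0,"z":0.02,"rx":0,"ry":0,"rz":0},{"x":0,"y":0,"z":0,"rx":0,"ry":0,"rz":0},{"x":0,"y":0,"z":0,"rx":0,"ry":0,"rz":0}]'
python3 - <<'E'
from h import *
s=get_state();print(s['ee_pos'],s['ft_force'],s['tcp_rot'])
for n in('scene',): cv2.imwrite(f'pics/{n}2.png',eyes.capture(n)[:,:,::-1])
crop('pics/scene2.png','pics/c2.png',240,100,380,270,4)
E
```

```text
t: 3.95
ee_pos: [0.4995, -0.3715, 0.089]
tcp_rot: [0.0, -0.707, 0.707, -0.001]
ft_force: [2.4, 0.3, -2.4]
opening: 0.0392
[ 0.49951545 -0.37154125  0.08895321] [ 2.41911043  0.30847709 -2.44243919] [ 1.60803666e-04 -7.06922952e-01  7.07289109e-01 -1.42473451e-03]
```

View pics/c2.png

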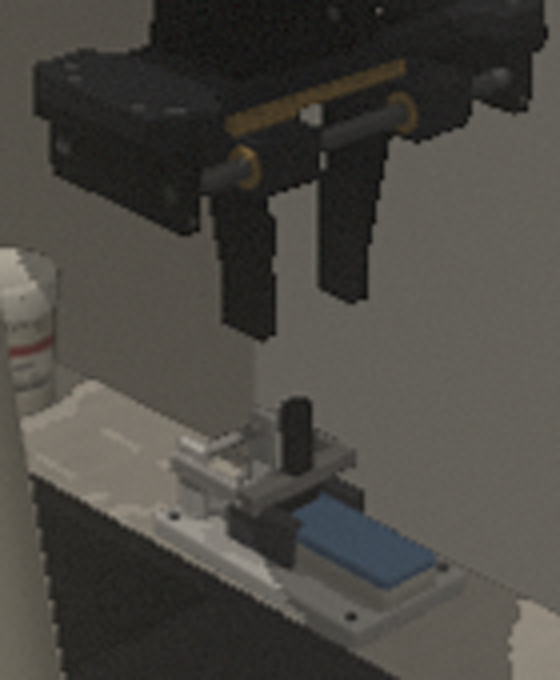

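```bash
python3 - <<'E'
from h import *
p=proj('scene',[.4995,-.3715,.089]);print(p,(p-[240,100])*4)
p=proj('scene',[.4962,-.37,.072]);print(p,(p-[240,100])*4)
E
```

```text
[313.06067865 189.13461684] [292.24271461 356.53846737]
[313.66131584 199.7685444 ] [294.64526334 399.07417759]
```

```bash
python3 - <<'E'
from h import *
s=get_state();print(s['t'],s['ee_pos'],s['joint_vel'],s['opening'])
cv2.imwrite('pics/scene3.png',eyes.capture('scene')[:,:,::-1])
crop('pics/scene3.png','pics/c3.png',270,140,370,240,7)
E
```

```text
4.0 [ 0.50028116 -0.37191445  0.08997533] [ 0.00132395 -0.01433357  0.01341925 -0.0003921   0.00820211  0.00211256] 0.038970327840281295
```

View pics/c3.png

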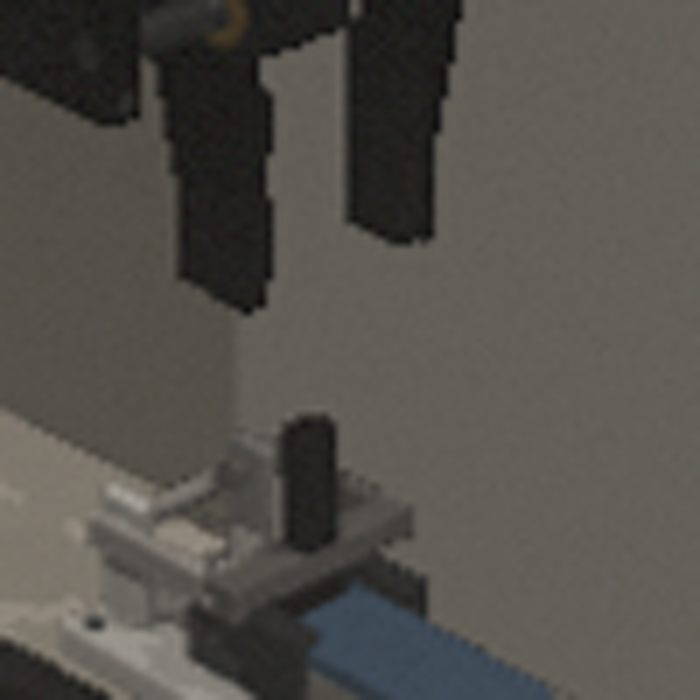

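```bash
python3 - <<'E'
from h import *
for z in (0,.0187): print(proj('scene',[.4932,-.3623,.1537+z]),proj('scene',[.5,-.3719,.09+z]))
for dy in(.0195,-.0195):
  for dx in(.0095,-.0095):
    for z in (.09,.1087):print(dy,dx,z,(proj('scene',[.5+dx,-.3719+dy,z])-[270,140])*7)
E
```

```text
[311.95968216 153.84629131] [313.03755575 188.37540291]
[312.10328884 142.135808  ] [313.18605009 177.6077726 ]
0.0195 0.0095 0.09 [207.73989085 350.86613095]
0.0195 0.0095 0.1087 [207.75470248 275.16293092]
0.0195 -0.0095 0.09 [265.7000764  381.06942586]
0.0195 -0.0095 0.1087 [266.36255704 304.69871606]
-0.0195 0.0095 0.09 [335.50360391 297.7640444 ]
-0.0195 0.0095 0.1087 [336.89166434 223.36741883]
-0.0195 -0.0095 0.09 [393.65898675 326.53697504]
-0.0195 -0.0095 0.1087 [395.69834253 251.49093964]
```

```bash
python3 -m crank '[{"x":0,"y":0,"z":0,"rx":0,"ry":0,"rz":0},{"x":0,"y":0,"z":0,"rx":0,"ry":0,"rz":0},{"x":0,"y":0,"z":0,"rx":0,"ry":0,"rz":0},{"x":0,"y":0,"z":0,"rx":0,"ry":0,"rz":0},{"x":0,"y":0,"z":0,"rx":0,"ry":0,"rz":0},{"x":0,"y":0,"z":0,"rx":0,"ry":0,"rz":0}]' 0.05
python3 - <<'E'
from h import *
s=get_state();print(s['t'],s['ee_pos'],s['opening'])
cv2.imwrite('pics/scene4.png',eyes.capture('scene')[:,:,::-1])
crop('pics/scene4.png','pics/c4.png',270,140,370,240,7)
p=s['ee_pos']
for z in(0,.0187):print((proj('scene',p+[0,0,z])-[270,140])*7)
E
```

```text
t: 4.55
ee_pos: [0.4984, -0.3709, 0.087]
tcp_rot: [0.0, -0.707, 0.707, -0.0]
ft_force: [2.4, -0.3, -3.0]
opening: 0.0084
4.55 [ 0.49837697 -0.37093175  0.08699948] 0.00838140654834951
[302.88409362 354.44400397]
[303.9412982  279.24527409]
```

View pics/c4.png

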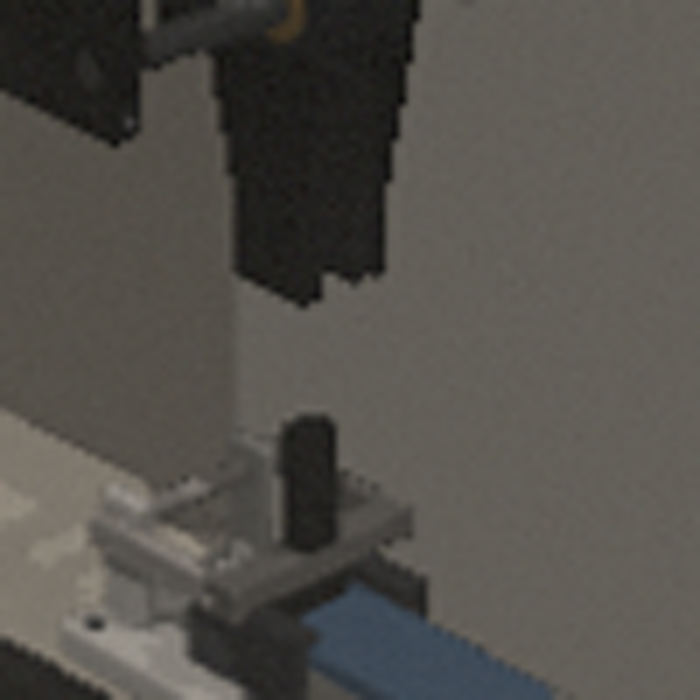

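```bash
python3 -m crank '[{"x":0,"y":0.002,"z":0,"rx":0,"ry":0,"rz":0},{"x":0,"y":0,"z":0,"rx":0,"ry":0,"rz":0},{"x":0,"y":0,"z":0,"rx":0,"ry":0,"rz":0},{"x":0,"y":0,"z":0,"rx":0,"ry":0,"rz":0},{"x":0,"y":0,"z":0.015,"rx":0,"ry":0,"rz":0},{"x":0,"y":0,"z":0.015,"rx":0,"ry":0,"rz":0},{"x":0,"y":0,"z":0.01,"rx":0,"ry":0,"rz":0},{"x":0,"y":0,"z":0,"rx":0,"ry":0,"rz":0},{"x":0,"y":0,"z":0,"rx":0,"ry":0,"rz":0}]' 0.45
python3 - <<'E'
from h import *
s=get_state();print(s['t'],s['ee_pos'],s['opening'],s['ft_force'])
cv2.imwrite('pics/scene5.png',eyes.capture('scene')[:,:,::-1])
crop('pics/scene5.png','pics/c5.png',270,140,370,240,7)
p=s['ee_pos']
for z in(0,.0187):print((proj('scene',p+[0,0,z])-[270,140])*7)
E
```

```text
t: 5.35
ee_pos: [0.4961, -0.3709, 0.0464]
tcp_rot: [-0.0, -0.707, 0.707, 0.001]
ft_force: [1.4, 0.9, -2.2]
opening: 0.0391
5.35 [ 0.49610829 -0.37091485  0.04641135] 0.0390553097471032 [ 1.43798488  0.90076459 -2.20804952]
[307.39560355 515.91164403]
[308.47818928 444.07796806]
```

View pics/c5.png

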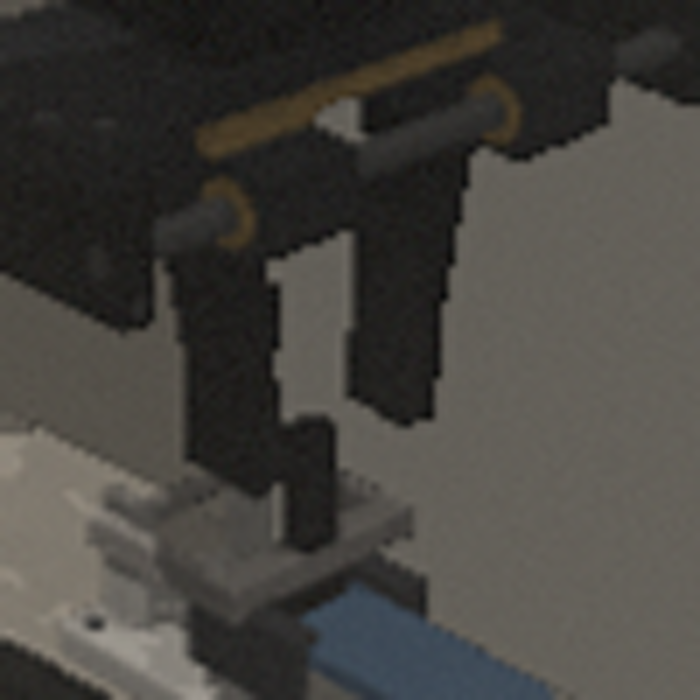

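```bash
python3 -m crank '[{"x":0,"y":0,"z":0.006,"rx":0,"ry":0,"rz":0},{"x":0,"y":0,"z":0.006,"rx":0,"ry":0,"rz":0},{"x":0,"y":0,"z":0.005,"rx":0,"ry":0,"rz":0},{"x":0,"y":0,"z":0,"rx":0,"ry":0,"rz":0},{"x":0,"y":0,"z":0,"rx":0,"ry":0,"rz":0}]'
python3 - <<'E'
from h import *
s=get_state();print(s['t'],s['ee_pos'],s['opening'],s['ft_force'])
cv2.imwrite('pics/scene6.png',eyes.capture('scene')[:,:,::-1])
crop('pics/scene6.png','pics/c6.png',270,140,370,240,7)
E
```

```text
t: 5.82
ee_pos: [0.496, -0.3708, 0.0294]
tcp_rot: [-0.0, -0.707, 0.707, 0.0]
ft_force: [1.8, -0.0, -2.8]
opening: 0.0393
5.8167 [ 0.49604448 -0.37083856  0.02941033] 0.03934887784371749 [ 1.84189567 -0.04117554 -2.81622566]
```

View pics/c6.png

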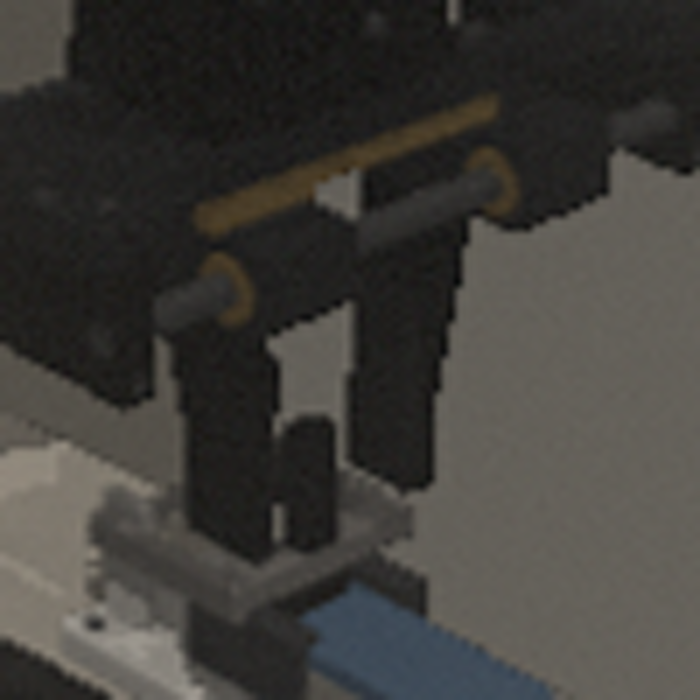

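The tips sit astride the tab just above the crossbar, at crop (265,560) and (410,490), with no contact force. They are about 19 mm above the reported TCP height, so I'll carry that offset from here on. Next I close the gripper.

```bash
python3 -m crank '[{"x":0,"y":0,"z":0,"rx":0,"ry":0,"rz":0},{"x":0,"y":0,"z":0,"rx":0,"ry":0,"rz":0},{"x":0,"y":0,"z":0,"rx":0,"ry":0,"rz":0},{"x":0,"y":0,"z":0,"rx":0,"ry":0,"rz":0},{"x":0,"y":0,"z":0,"rx":0,"ry":0,"rz":0}]' 0 12
python3 - <<'E'
import numpy as np
# arc of pad centre: start rel hinge (-.040,.029)
r=np.hypot(.04,.029);a0=np.arctan2(.029,-.04)
th=np.arange(0,2.01,.1);P=np.c_[r*np.cos(a0-th),r*np.sin(a0-th)]
print(np.round(np.diff(P,axis=0)*1000,1).tolist())
E
```

```text
t: 6.28
ee_pos: [0.4964, -0.3709, 0.0301]
tcp_rot: [0.0, -0.707, 0.707, -0.0]
ft_force: [1.7, -0.8, -2.9]
opening: 0.0137
[[3.1, 3.8], [3.5, 3.5], [3.8, 3.2], [4.1, 2.8], [4.3, 2.3], [4.6, 1.9], [4.7, 1.4], [4.8, 0.9], [4.9, 0.5], [4.9, -0.0], [4.9, -0.5], [4.8, -1.0], [4.7, -1.5], [4.5, -2.0], [4.3, -2.4], [4.1, -2.8], [3.8, -3.2], [3.4, -3.6], [3.0, -3.9], [2.6, -4.2]]
```

```bash
python3 -m crank '[{"x":0,"y":-0.0031,"z":-0.0038,"rx":0,"ry":0,"rz":0},{"x":0,"y":-0.0035,"z":-0.0035,"rx":0,"ry":0,"rz":0},{"x":0,"y":-0.0038,"z":-0.0032,"rx":0,"ry":0,"rz":0},{"x":0,"y":-0.0041,"z":-0.0028,"rx":0,"ry":0,"rz":0},{"x":0,"y":-0.0043,"z":-0.0023,"rx":0,"ry":0,"rz":0},{"x":0,"y":-0.0046,"z":-0.0019,"rx":0,"ry":0,"rz":0},{"x":0,"y":0,"z":0,"rx":0,"ry":0,"rz":0},{"x":0,"y":0,"z":0,"rx":0,"ry":0,"rz":0}]'
python3 - <<'E'
from h import *
s=get_state();print(s['t'],s['ee_pos'],s['opening'],s['ft_force'])
cv2.imwrite('pics/scene7.png',eyes.capture('scene')[:,:,::-1])
crop('pics/scene7.png','pics/c7.png',270,140,370,240,7)
E
```

```text
t: 6.95
ee_pos: [0.5201, -0.37, 0.0483]
tcp_rot: [0.0, -0.707, 0.707, 0.0]
ft_force: [-1.8, 5.7, 0.4]
opening: 0.0117
6.95 [ 0.52014111 -0.36998327  0.04825599] 0.01167332873515215 [-1.76825584  5.69132723  0.42867632]
```

View pics/c7.png

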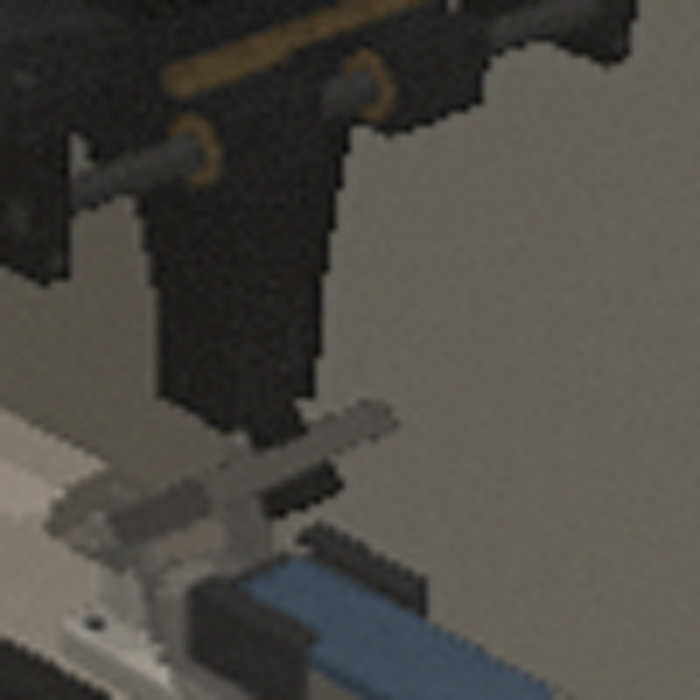

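```bash
python3 -m crank '[{"x":-0.0005,"y":-0.0047,"z":-0.0014,"rx":0,"ry":0,"rz":0},{"x":0,"y":-0.0048,"z":-0.0009,"rx":0,"ry":0,"rz":0},{"x":0,"y":-0.0049,"z":-0.0005,"rx":0,"ry":0,"rz":0},{"x":0,"y":-0.0049,"z":0,"rx":0,"ry":0,"rz":0},{"x":0,"y":-0.0049,"z":0.0005,"rx":0,"ry":0,"rz":0},{"x":0,"y":-0.0048,"z":0.001,"rx":0,"ry":0,"rz":0},{"x":0,"y":-0.0047,"z":0.0015,"rx":0,"ry":0,"rz":0},{"x":0,"y":-0.0045,"z":0.002,"rx":0,"ry":0,"rz":0},{"x":0,"y":-0.0043,"z":0.0024,"rx":0,"ry":0,"rz":0},{"x":0,"y":-0.0041,"z":0.0028,"rx":0,"ry":0,"rz":0},{"x":0,"y":0,"z":0,"rx":0,"ry":0,"rz":0},{"x":0,"y":0,"z":0,"rx":0,"ry":0,"rz":0}]'
python3 - <<'E'
from h import *
s=get_state();print(s['t'],s['ee_pos'],s['opening'],s['ft_force'])
cv2.imwrite('pics/scene8.png',eyes.capture('scene')[:,:,::-1])
crop('pics/scene8.png','pics/c8.png',240,140,340,240,7)
E
```

```text
t: 8.0
ee_pos: [0.5695, -0.3694, 0.0406]
tcp_rot: [-0.002, 0.707, -0.707, 0.002]
ft_force: [2.4, 6.2, -1.5]
opening: 0.0113
8.0 [ 0.56946588 -0.36939349  0.04057905] 0.011310278575685322 [ 2.35807006  6.16955032 -1.54097067]
```

View pics/c8.png

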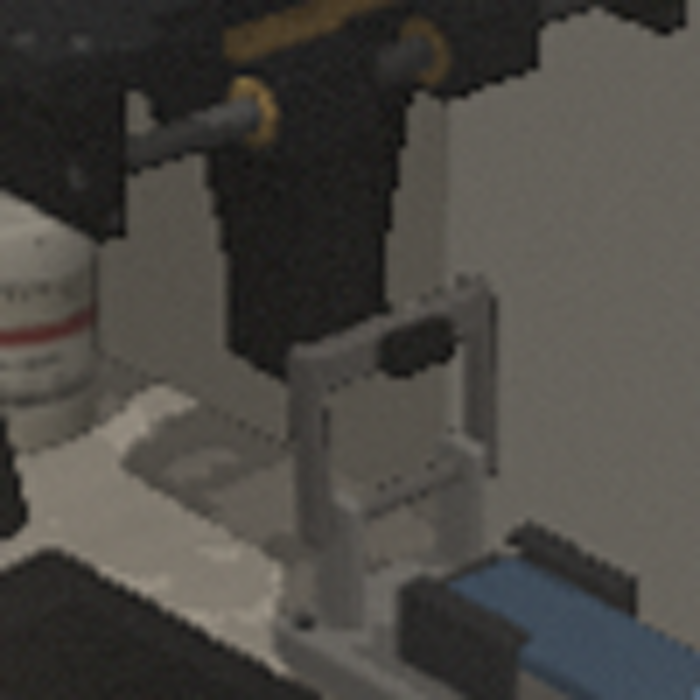

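```bash
python3 -m crank '[{"x":-0.0005,"y":-0.0038,"z":0.0032,"rx":0,"ry":0,"rz":0},{"x":0,"y":-0.0034,"z":0.0036,"rx":0,"ry":0,"rz":0},{"x":0,"y":-0.003,"z":0.0038,"rx":0,"ry":0,"rz":0},{"x":0,"y":-0.0015,"z":0.002,"rx":0,"ry":0,"rz":0},{"x":0,"y":0,"z":0,"rx":0,"ry":0,"rz":0},{"x":0,"y":0,"z":0,"rx":0,"ry":0,"rz":0}]'
python3 -m crank '[{"x":0,"y":0,"z":0,"rx":0,"ry":0,"rz":0},{"x":0,"y":0,"z":0,"rx":0,"ry":0,"rz":0},{"x":0,"y":0,"z":0,"rx":0,"ry":0,"rz":0},{"x":0,"y":0,"z":0,"rx":0,"ry":0,"rz":0},{"x":0,"y":0,"z":0,"rx":0,"ry":0,"rz":0}]' 0.45
python3 - <<'E'
from h import *
s=get_state();print(s['t'],s['ee_pos'],s['opening'],s['ft_force'])
cv2.imwrite('pics/scene9.png',eyes.capture('scene')[:,:,::-1])
crop('pics/scene9.png','pics/c9.png',240,140,340,240,7)
E
```

```text
t: 8.55
ee_pos: [0.581, -0.3693, 0.0279]
tcp_rot: [-0.001, 0.707, -0.707, 0.002]
ft_force: [2.9, 5.4, -1.9]
opening: 0.012
t: 8.97
ee_pos: [0.5785, -0.3706, 0.0276]
tcp_rot: [0.0, -0.707, 0.707, -0.001]
ft_force: [1.2, 0.3, -3.0]
opening: 0.0352
8.9667 [ 0.57850585 -0.37057604  0.02761459] 0.03519983296856128 [ 1.18752457  0.27113564 -2.99343268]
```

View pics/c9.png

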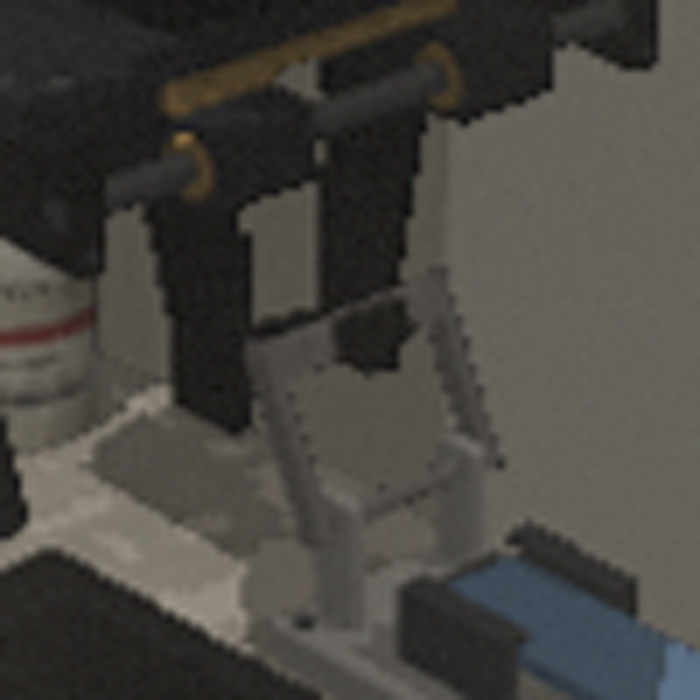

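The bar is open and stays there after release, with its crossbar at crop (345,320). Now to the mailer.

```bash
python3 -m crank '[{"x":0,"y":0,"z":-0.03,"rx":0,"ry":0,"rz":0},{"x":0,"y":0,"z":-0.035,"rx":0,"ry":0,"rz":0},{"x":0,"y":0,"z":-0.035,"rx":0,"ry":0,"rz":0},{"x":0,"y":0.03,"z":0,"rx":0,"ry":0,"rz":0},{"x":0,"y":0.03,"z":0,"rx":0,"ry":0,"rz":0},{"x":0,"y":0.03,"z":0,"rx":0,"ry":0,"rz":0},{"x":0,"y":0.032,"z":0.02,"rx":0,"ry":0,"rz":0},{"x":0,"y":0,"z":0.03,"rx":0,"ry":0,"rz":0},{"x":0,"y":0,"z":0.03,"rx":0,"ry":0,"rz":0},{"x":0,"y":0,"z":0,"rx":0,"ry":0,"rz":0},{"x":0,"y":0,"z":0,"rx":0,"ry":0,"rz":0}]' 0.55
python3 - <<'E'
from h import *
s=get_state();print(s['t'],s['ee_pos'],s['opening'],s['ft_force'])
cv2.imwrite('pics/scene10.png',eyes.capture('scene')[:,:,::-1])
crop('pics/scene10.png','pics/c10.png',260,140,380,260,6)
E
```

```text
t: 9.93
ee_pos: [0.4553, -0.3699, 0.0467]
tcp_rot: [-0.001, -0.707, 0.707, 0.001]
ft_force: [3.1, -0.4, -1.9]
opening: 0.0479
9.9333 [ 0.45526958 -0.36994296  0.04666706] 0.04787114492148751 [ 3.06394824 -0.43118504 -1.89845368]
```

View pics/c10.png

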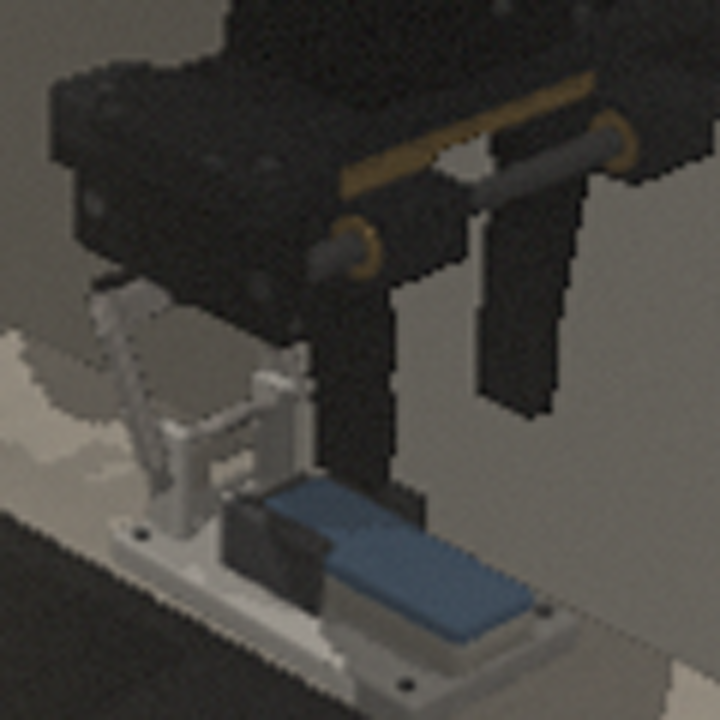

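```bash
python3 - <<'E'
from h import *
for dy in(.024,-.024):
  for dx in(.0095,-.0095):
    for z in (.0467,.0654):print(dy,dx,z,(proj('scene',[.4553+dx,-.37+dy,z])-[260,140])*6)
E
```

```text
0.024 0.0095 0.0467 [335.89108629 519.17310407]
0.024 0.0095 0.0654 [336.99273252 456.09566178]
0.024 -0.0095 0.0467 [387.34357966 548.2045238 ]
0.024 -0.0095 0.0654 [389.04033277 484.60911109]
-0.024 0.0095 0.0467 [468.17961187 456.33880164]
-0.024 0.0095 0.0654 [470.67478382 394.51558018]
-0.024 -0.0095 0.0467 [519.75230014 483.67193237]
-0.024 -0.0095 0.0654 [522.84352471 421.34454031]
```

```bash
python3 -m crank '[{"x":0.001,"y":0,"z":0.02,"rx":0,"ry":0,"rz":0},{"x":0,"y":0,"z":0.015,"rx":0,"ry":0,"rz":0},{"x":0,"y":0,"z":0.01,"rx":0,"ry":0,"rz":0},{"x":0,"y":0,"z":0.004,"rx":0,"ry":0,"rz":0},{"x":0,"y":0,"z":0,"rx":0,"ry":0,"rz":0},{"x":0,"y":0,"z":0,"rx":0,"ry":0,"rz":0}]'
python3 - <<'E'
from h import *
s=get_state();print(s['t'],s['ee_pos'],s['opening'],s['ft_force'])
cv2.imwrite('pics/scene11.png',eyes.capture('scene')[:,:,::-1])
crop('pics/scene11.png','pics/c11.png',260,140,380,260,6)
E
```

```text
t: 10.48
ee_pos: [0.457, -0.3714, -0.0006]
tcp_rot: [0.0, -0.707, 0.707, -0.001]
ft_force: [1.3, -1.3, -3.0]
opening: 0.0475
10.4833 [ 0.45701926 -0.37137264 -0.00057571] 0.0475398368159526 [ 1.3378815  -1.32337515 -3.01557652]
```

View pics/c11.png

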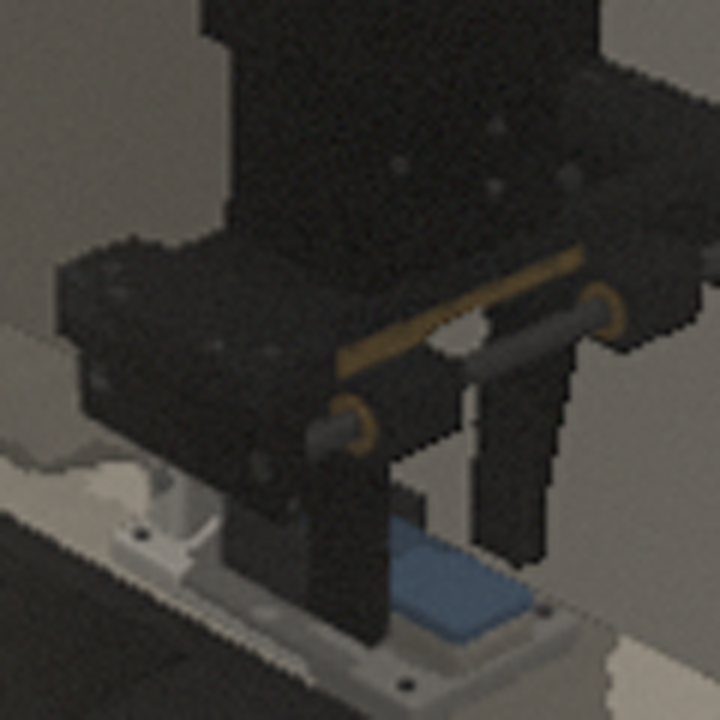

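```bash
python3 -m crank '[{"x":0,"y":0,"z":0.0035,"rx":0,"ry":0,"rz":0},{"x":0,"y":0,"z":0,"rx":0,"ry":0,"rz":0}]' 
python3 -m crank '[{"x":0,"y":0,"z":0,"rx":0,"ry":0,"rz":0},{"x":0,"y":0,"z":0,"rx":0,"ry":0,"rz":0},{"x":0,"y":0,"z":0,"rx":0,"ry":0,"rz":0},{"x":0,"y":0,"z":0,"rx":0,"ry":0,"rz":0},{"x":0,"y":0,"z":0,"rx":0,"ry":0,"rz":0}]' 0 25
python3 -m crank '[{"x":0,"y":0.004,"z":0,"rx":0,"ry":0,"rz":0},{"x":0,"y":0.008,"z":0,"rx":0,"ry":0,"rz":0},{"x":0,"y":0.008,"z":0,"rx":0,"ry":0,"rz":0},{"x":0,"y":0,"z":0,"rx":0,"ry":0,"rz":0}]'
python3 - <<'E'
from h import *
s=get_state();print(s['t'],s['ee_pos'],s['opening'],s['ft_force'])
cv2.imwrite('pics/scene12.png',eyes.capture('scene')[:,:,::-1])
crop('pics/scene12.png','pics/c12.png',260,140,380,260,6)
E
```

```text
t: 10.7
ee_pos: [0.4563, -0.3709, -0.0048]
tcp_rot: [0.0, -0.707, 0.707, -0.0]
ft_force: [2.2, 0.8, -1.9]
opening: 0.0481
t: 11.12
ee_pos: [0.4561, -0.3709, -0.005]
tcp_rot: [0.0, -0.707, 0.707, -0.0]
ft_force: [1.7, 0.3, -1.8]
opening: 0.03
t: 11.45
ee_pos: [0.4341, -0.3706, -0.005]
tcp_rot: [-0.0, -0.706, 0.708, 0.001]
ft_force: [1.2, 0.3, -1.9]
opening: 0.0299
11.45 [ 0.43411531 -0.37064172 -0.00498407] 0.02991284383677845 [ 1.15373991  0.28017174 -1.90114863]
```

View pics/c12.png

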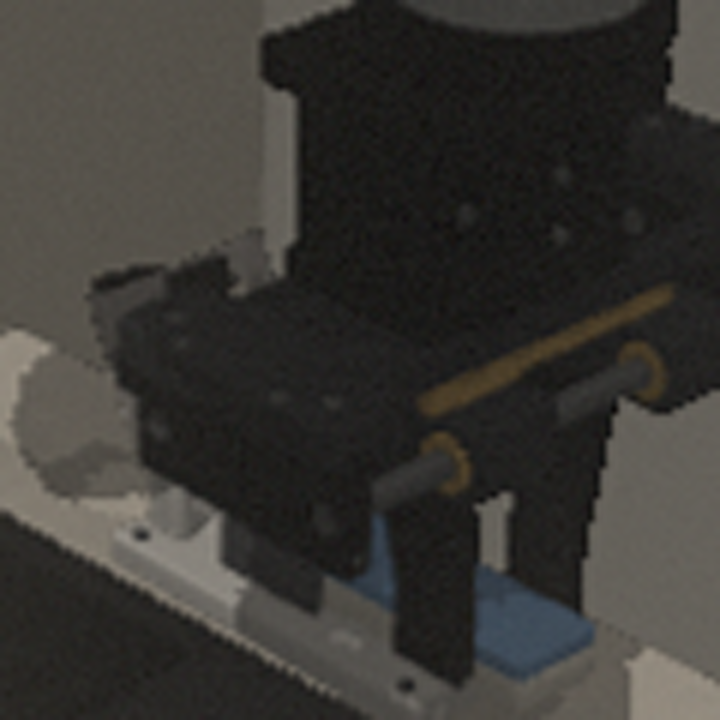

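```bash
python3 -m crank '[{"x":0,"y":0.01,"z":0,"rx":0,"ry":0,"rz":0},{"x":0,"y":0.012,"z":0,"rx":0,"ry":0,"rz":0},{"x":0,"y":0.012,"z":0,"rx":0,"ry":0,"rz":0},{"x":0,"y":0,"z":0,"rx":0,"ry":0,"rz":0}]'
python3 - <<'E'
from h import *
s=get_state();print(s['t'],s['ee_pos'],s['opening'],s['ft_force'])
cv2.imwrite('pics/scene13.png',eyes.capture('scene')[:,:,::-1])
cv2.imwrite('pics/top13.png',eyes.capture('top')[:,:,::-1])
a=cv2.imread('pics/scene13.png')[150:290,260:400];b=cv2.imread('pics/top13.png')[150:290,300:440]
cv2.imwrite('pics/c13.png',cv2.resize(np.hstack([a,b]),(798,399),interpolation=cv2.INTER_CUBIC))
E
```

```text
t: 11.83
ee_pos: [0.3987, -0.3703, -0.0051]
tcp_rot: [-0.0, -0.706, 0.708, 0.001]
ft_force: [0.6, 0.9, -0.8]
opening: 0.0303
11.8333 [ 0.3987312  -0.37027151 -0.00514675] 0.030323678620876232 [ 0.62712265  0.94924553 -0.79601338]
```

View pics/c13.png

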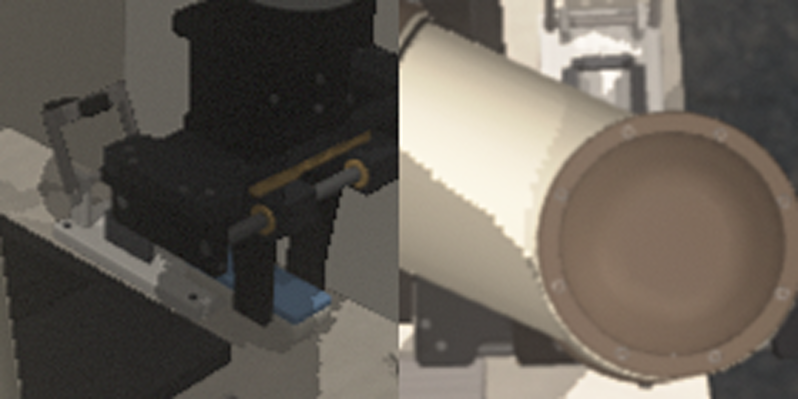

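```bash
python3 -m crank '[{"x":0,"y":0,"z":-0.015,"rx":0,"ry":0,"rz":0},{"x":0,"y":0,"z":-0.03,"rx":0,"ry":0,"rz":0},{"x":0,"y":0,"z":-0.03,"rx":0,"ry":0,"rz":0},{"x":0,"y":0,"z":-0.025,"rx":0,"ry":0,"rz":0},{"x":0,"y":0,"z":0,"rx":0,"ry":0,"rz":0.1},{"x":0,"y":0,"z":0,"rx":0,"ry":0,"rz":0.12},{"x":0,"y":0,"z":0,"rx":0,"ry":0,"rz":0.12},{"x":0,"y":0,"z":0,"rx":0,"ry":0,"rz":0.12},{"x":0,"y":0,"z":0,"rx":0,"ry":0,"rz":0.12},{"x":0,"y":0,"z":0,"rx":0,"ry":0,"rz":0.12},{"x":0,"y":0,"z":0,"rx":0,"ry":0,"rz":0.12},{"x":0,"y":0,"z":0,"rx":0,"ry":0,"rz":0.12}]'
python3 -c "
from bench import get_state as g;s=g();print(s['joint_pos'],s['opening'])"
```

```text
t: 12.93
ee_pos: [0.4022, -0.3707, 0.0945]
tcp_rot: [-0.0, -0.307, 0.952, 0.0]
ft_force: [2.1, -1.0, -3.8]
opening: 0.0298
[-4.48250847e-01  3.57663603e-01 -3.31552859e-01 -2.02544041e-04
 -8.82096384e-01  1.07260275e+00] 0.029808526946453532
```

```bash
python3 -m crank '[{"x":0,"y":0,"z":0,"rx":0,"ry":0,"rz":0.12},{"x":0,"y":0,"z":0,"rx":0,"ry":0,"rz":0.12},{"x":0,"y":0,"z":0,"rx":0,"ry":0,"rz":0.12},{"x":0,"y":0,"z":0,"rx":0,"ry":0,"rz":0.12},{"x":0,"y":0,"z":0,"rx":0,"ry":0,"rz":0.12},{"x":0,"y":0,"z":0,"rx":0,"ry":0,"rz":0.02},{"x":0.015,"y":0.03,"z":0,"rx":0,"ry":0,"rz":0},{"x":0.015,"y":0.035,"z":0,"rx":0,"ry":0,"rz":0},{"x":0.015,"y":0.035,"z":0,"rx":0,"ry":0,"rz":0},{"x":0.015,"y":0.035,"z":0,"rx":0,"ry":0,"rz":0},{"x":0,"y":0,"z":0,"rx":0,"ry":0,"rz":0},{"x":0,"y":0,"z":0,"rx":0,"ry":0,"rz":0}]'
python3 - <<'E'
from h import *
s=get_state();print(s['t'],s['ee_pos'],s['opening'],s['tcp_rot'])
cv2.imwrite('pics/scene14.png',eyes.capture('scene')[:,:,::-1])
crop('pics/scene14.png','pics/c14.png',230,150,430,350,4)
E
```

```text
t: 13.93
ee_pos: [0.3403, -0.2352, 0.0952]
tcp_rot: [0.0, -0.008, 1.0, -0.0]
ft_force: [2.6, -0.5, -2.6]
opening: 0.0297
13.9333 [ 0.34027251 -0.23524541  0.09523333] 0.029739759964345847 [ 3.26474023e-04 -7.61936311e-03  9.99970915e-01 -9.41265126e-05]
```

View pics/scene14.png

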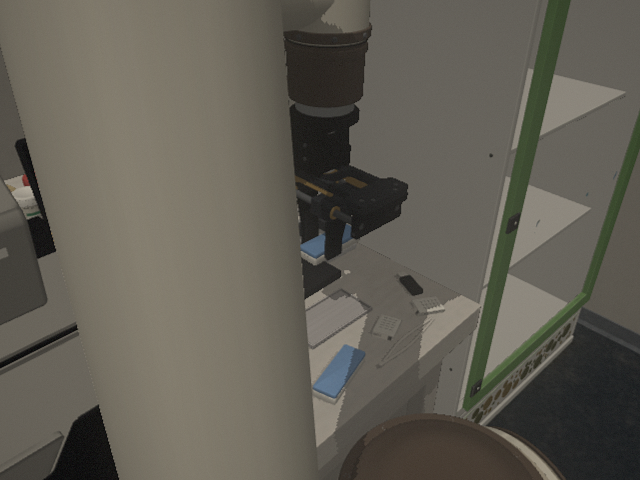

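```bash
python3 - <<'E'
from h import *
for dx in(.015,-.015):print((proj('scene',[.3403+dx,-.2352-.016-.041,.125])-[230,150])*4)
E
```

```text
[457.98005142 287.57633824]
[525.80261484 323.76385209]
```

View pics/c14.png

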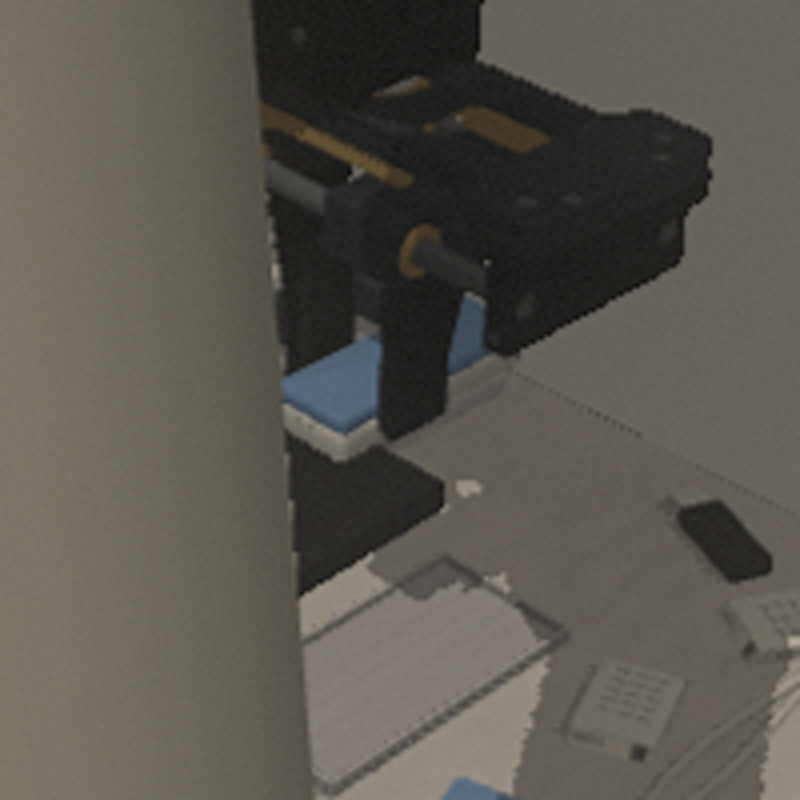

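```bash
python3 -m crank '[{"x":0.0015,"y":0,"z":0.02,"rx":0,"ry":0,"rz":0},{"x":0,"y":0,"z":0.03,"rx":0,"ry":0,"rz":0},{"x":0,"y":0,"z":0.03,"rx":0,"ry":0,"rz":0},{"x":0,"y":0,"z":0.015,"rx":0,"ry":0,"rz":0},{"x":0,"y":0,"z":0.003,"rx":0,"ry":0,"rz":0},{"x":0,"y":0,"z":0,"rx":0,"ry":0,"rz":0},{"x":0,"y":0,"z":0,"rx":0,"ry":0,"rz":0}]'
python3 - <<'E'
from h import *
s=get_state();print(s['t'],s['ee_pos'],s['opening'],s['ft_force'])
cv2.imwrite('pics/scene15.png',eyes.capture('scene')[:,:,::-1])
crop('pics/scene15.png','pics/c15.png',280,220,400,370,5)
p=s['ee_pos']
for dy in(-.057,.025):
  for z in(.015,.030):print(dy,z,(proj('scene',p+[-.015,dy,z])-[280,220])*5)
E
```

```text
t: 14.57
ee_pos: [0.3405, -0.2373, -0.0027]
tcp_rot: [0.001, -0.005, 1.0, -0.0]
ft_force: [1.5, 0.2, -3.1]
opening: 0.0293
14.5667 [ 0.34048927 -0.23731333 -0.00268483] 0.029348100995501746 [ 1.53539393  0.18668726 -3.07664982]
-0.057 0.015 [388.94196876 401.79960649]
-0.057 0.03 [391.86076294 358.20908673]
0.025 0.015 [170.31777061 535.51042711]
0.025 0.03 [171.09462847 490.53590568]
```

View pics/c15.png

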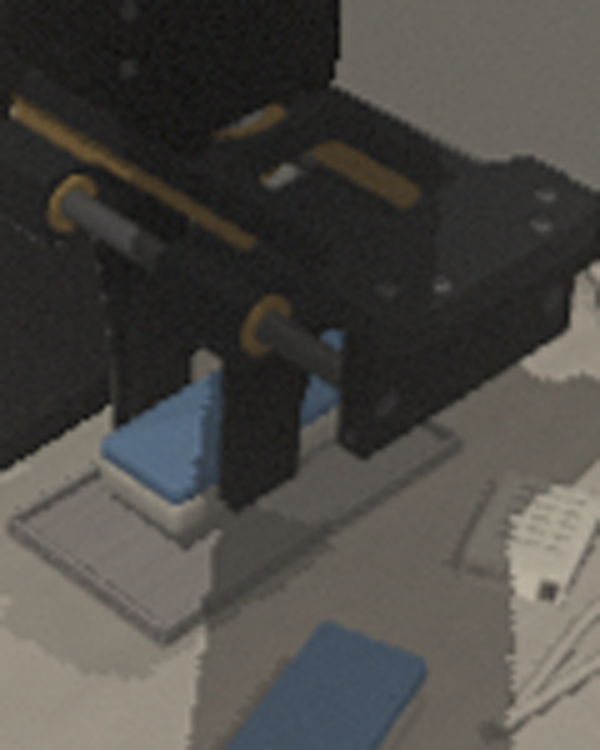

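```bash
python3 -m crank '[{"x":0.0015,"y":0.003,"z":0,"rx":0,"ry":0,"rz":0},{"x":0,"y":0,"z":0.004,"rx":0,"ry":0,"rz":0},{"x":0,"y":0,"z":0.0035,"rx":0,"ry":0,"rz":0},{"x":0,"y":0,"z":0.0015,"rx":0,"ry":0,"rz":0},{"x":0,"y":0,"z":0,"rx":0,"ry":0,"rz":0},{"x":0,"y":0,"z":0,"rx":0,"ry":0,"rz":0}]'
python3 - <<'E'
from h import *
s=get_state();print(s['t'],s['ee_pos'],s['opening'],s['ft_force'])
cv2.imwrite('pics/scene16.png',eyes.capture('scene')[:,:,::-1])
crop('pics/scene16.png','pics/c16.png',280,220,400,370,5)
E
```

```text
t: 15.12
ee_pos: [0.3377, -0.2335, -0.0121]
tcp_rot: [-0.0, -0.005, 1.0, -0.0]
ft_force: [2.3, -1.4, -3.9]
opening: 0.0296
15.1167 [ 0.33766871 -0.23346166 -0.01213867] 0.029627971237831518 [ 2.29131579 -1.38059463 -3.88392918]
```

View pics/c16.png

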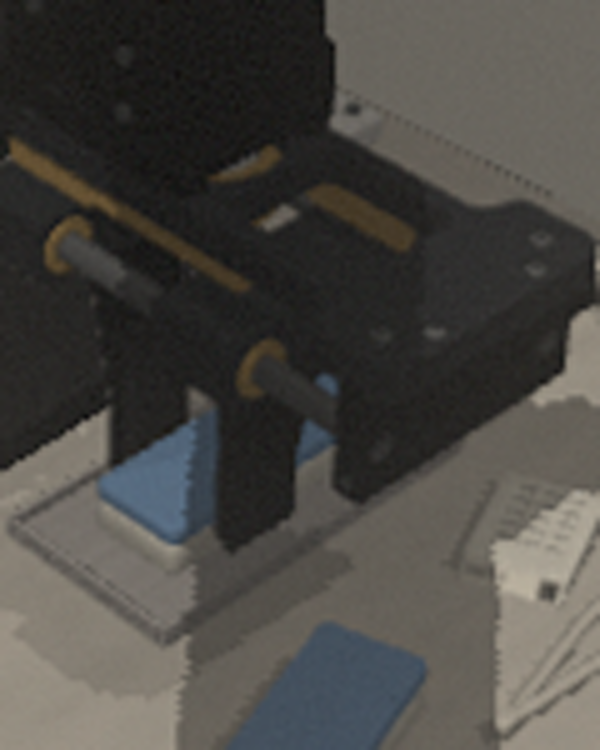

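```bash
python3 -m crank '[{"x":0,"y":0,"z":0.001,"rx":0,"ry":0,"rz":0},{"x":0,"y":0,"z":0,"rx":0,"ry":0,"rz":0},{"x":0,"y":0,"z":0,"rx":0,"ry":0,"rz":0}]'
python3 -m crank '[{"x":0,"y":0,"z":0.0007,"rx":0,"ry":0,"rz":0},{"x":0,"y":0,"z":0,"rx":0,"ry":0,"rz":0},{"x":0,"y":0,"z":0,"rx":0,"ry":0,"rz":0}]'
```

```text
t: 15.42
ee_pos: [0.3379, -0.2336, -0.013]
tcp_rot: [0.0, -0.005, 1.0, -0.0]
ft_force: [2.0, -0.1, -2.9]
opening: 0.03
t: 15.67
ee_pos: [0.3379, -0.2336, -0.0131]
tcp_rot: [0.0, -0.005, 1.0, -0.0]
ft_force: [0.4, 1.7, 6.3]
opening: 0.0299
```

```bash
python3 - <<'E'
from h import *
for u,v in((232,552),(295,510)):print(ray('scene',280+u/5,220+v/5,.0066))
print(ray('scene',280+165/5,220+638/5,.006))
s=get_state();print(s['ft_force'])
cv2.imwrite('pics/scene17.png',eyes.capture('scene')[:,:,::-1])
crop('pics/scene17.png','pics/c17.png',300,300,360,360,10)
E
```

```text
[ 0.31483224 -0.22429936  0.0066    ]
[ 0.31554355 -0.24811935  0.0066    ]
[ 0.30353593 -0.1900819   0.006     ]
[0.35960088 1.73488475 6.26337549]
```

View pics/c17.png

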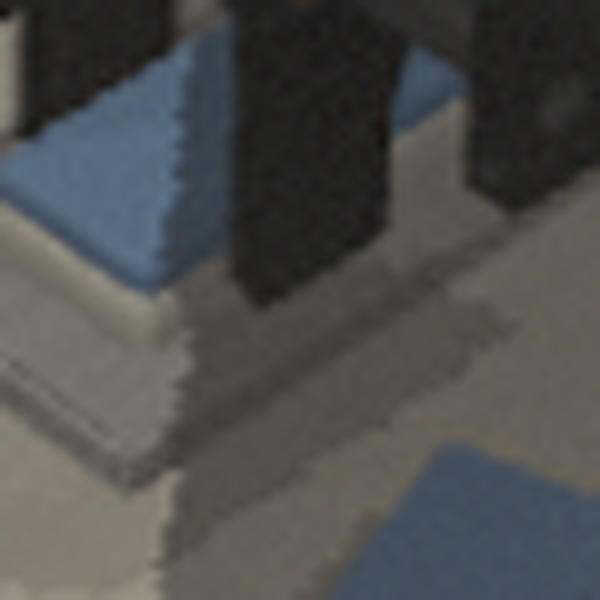

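The mailer rests in the tray. Its near-left bottom corner is at crop (160,345), inside the rim, and the finger has about 4 mm to the rim. I'll open the gripper slightly and then rise.

```bash
python3 -m crank '[{"x":0,"y":0,"z":0,"rx":0,"ry":0,"rz":0},{"x":0,"y":0,"z":0,"rx":0,"ry":0,"rz":0},{"x":0,"y":0,"z":0,"rx":0,"ry":0,"rz":0}]' 0.4 5
python3 -m crank '[{"x":0,"y":0,"z":-0.003,"rx":0,"ry":0,"rz":0},{"x":0,"y":0,"z":-0.008,"rx":0,"ry":0,"rz":0},{"x":0,"y":0,"z":0,"rx":0,"ry":0,"rz":0},{"x":0,"y":0,"z":0,"rx":0,"ry":0,"rz":0}]' 0.5
python3 -m crank '[{"x":0,"y":0,"z":-0.02,"rx":0,"ry":0,"rz":0},{"x":0,"y":0,"z":-0.04,"rx":0,"ry":0,"rz":0},{"x":0,"y":0,"z":-0.04,"rx":0,"ry":0,"rz":0},{"x":0,"y":0,"z":-0.04,"rx":0,"ry":0,"rz":0},{"x":0,"y":0,"z":-0.04,"rx":0,"ry":0,"rz":0},{"x":0,"y":0,"z":-0.04,"rx":0,"ry":0,"rz":0},{"x":0,"y":0.035,"z":0,"rx":0,"ry":0,"rz":0},{"x":0,"y":0.035,"z":0,"rx":0,"ry":0,"rz":0},{"x":0,"y":0.035,"z":0,"rx":0,"ry":0,"rz":0},{"x":0,"y":0.035,"z":0,"rx":0,"ry":0,"rz":0},{"x":0,"y":0,"z":0,"rx":0,"ry":0,"rz":0}]' 0.5
python3 - <<'E'
from h import *
s=get_state();print(s['t'],s['ee_pos'],s['opening'],s['ft_force'])
for n in('scene','top'):cv2.imwrite(f'pics/{n}18.png',eyes.capture(n)[:,:,::-1])
E
```

```text
t: 15.97
ee_pos: [0.3375, -0.2335, -0.0139]
tcp_rot: [-0.0, -0.005, 1.0, 0.0]
ft_force: [2.1, 0.7, -2.5]
opening: 0.0344
t: 16.3
ee_pos: [0.3382, -0.2336, -0.0022]
tcp_rot: [0.001, -0.005, 1.0, -0.0]
ft_force: [1.9, 0.3, -2.9]
opening: 0.043
t: 17.22
ee_pos: [0.3361, -0.0893, 0.2175]
tcp_rot: [0.001, -0.009, 1.0, 0.001]
ft_force: [1.1, 0.2, -3.3]
opening: 0.0438
17.2167 [ 0.33609553 -0.08931805  0.21745239] 0.04381134852546588 [ 1.05552247  0.20755378 -3.26159974]
```

View pics/scene18.png

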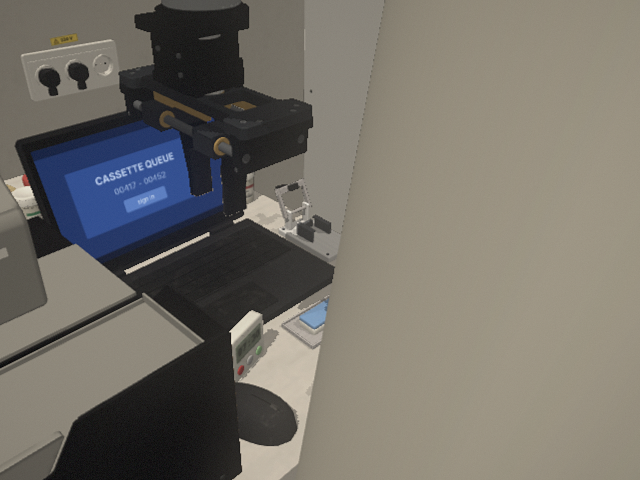

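View pics/top18.png

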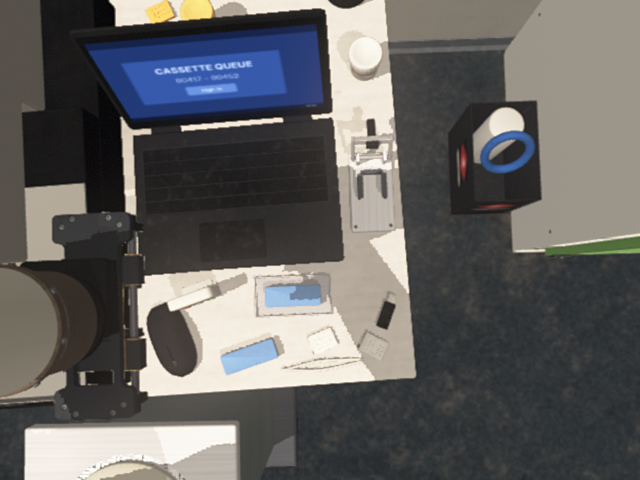

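```bash
python3 - <<'E'
from h import *
crop('pics/top18.png','pics/c18.png',240,260,345,330,7)
im=cv2.imread('pics/top18.png');h=cv2.cvtColor(im,cv2.COLOR_BGR2HSV)
m=cv2.inRange(h,(95,70,60),(125,255,255));m[:265]=0;m[325:]=0;m[:,:250]=0;m[:,340:]=0
r=cv2.minAreaRect(cv2.findNonZero(m));print(r)
for p in cv2.boxPoints(r):print(ray('top',*p,.017))
E
```

```text
((292.5, 295.5), (19.0, 55.0), 90.0)
[ 0.35236142 -0.21005129  0.017     ]
[ 0.35036462 -0.29095711  0.017     ]
[ 0.32266165 -0.29025776  0.017     ]
[ 0.32456537 -0.20950322  0.017     ]
```

View pics/c18.png

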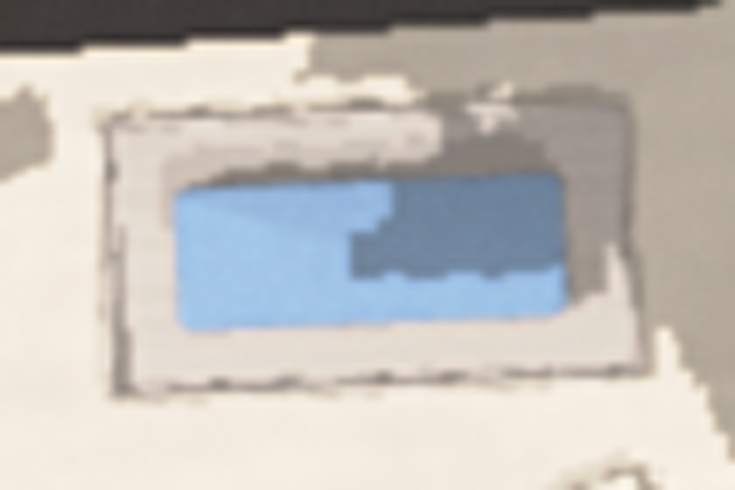

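The mailer lies flat and lengthways in the middle of the tray, at crop (175–565, 175–330). The bar is still open and nothing is touching the gripper, so I'm handing the job in.

```bash
python3 -c "
from bench import job;print(job.close_job())"
```

```text
the job is handed in; nothing more can be done
None
```

The job is done and handed in at about 17.3 s. I swung the clamp bar back by its tab until it stayed open, slid the mailer about 57 mm flat out of the rails, turned it a quarter turn and laid it in the tray.

**Last checks:**
- **Mailer:** in the last top view it lies lengthways along the tray, all four sides inside the rim, with its centre within about 2 mm of the tray's. I judged flatness by eye and did not measure it.
- **Clamp bar:** it is still fully back in both views, and the jig is empty.
- **Robot:** the gripper stands clear, with no contact force at the wrist. The other mailer looks unmoved.

**What disagreed:** in the pictures the fingertips were about 19 mm above the reported TCP height, almost exactly `robot.hold_point_z`. I trusted the pictures and set the grasp heights by them. The contact force when the mailer met the tray floor came at the height this predicted.

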